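# Lock a focused camera coupler: hold the barrel with the key, snug the lock ring

## Task

The focus of the camera coupler is already set; lock it without losing it. Fit the flat steel holding key all the way down over the flats on top of the focus barrel, with its tail towards you and just to the right of the stop post (seen from the robot), so that the post keeps it from turning clockwise, and let go of it; then turn the knurled lock ring clockwise (seen from above) until it meets its seat, and snug it there with about 0.4 N m for a second, without forcing it. Leave the key sitting on the barrel, and do not disturb the cup, the lid and the tape roll near by.

Things in the scene. Friction and masses are not known exactly. Their poses are not given: they have to be found in the camera images.
- coupler: camera coupler on a fixed grey foot 150 x 96 x 12 mm (x from -102 to +48 mm). Origin on the table top under the vertical axis shared by black neck (radius 25 mm up to z = 47 mm, 34 mm at its foot), lock ring and focus barrel. z up; -x points to the foot's end with the stop post, roughly towards the robot. A tall cabinet stands to the right, near corner at about x = 0.54, y = -0.15 m.
- stop_post: upright steel pin, 10 mm diameter, fixed on the coupler's foot, top at z = 98 mm; origin at table height, at x = -78, y = +16 mm in the coupler's frame. A key fitted square has about 4 mm of air between its tail and this post; turned clockwise the tail bears on it. Snug: it carries 3 to 5 N (at least 2.5 N for 0.3 s); beyond 8 N, even briefly, is forcing.
- focus_barrel (a joint): turn of the aluminium focus barrel in the housing, rad, clockwise from above positive, 0 at the set focus. Turns easily (drag 0.08 N m): unheld, the ring carries it along. The fitted key's play in its hole and at the post lets it turn about 0.15 rad. More than 0.25 rad either way loses the focus.
- lock_ring (a joint): turn of the lock ring relative to the barrel, rad, clockwise from above (tightening) positive; starts between 0.35 and 0.7, its seat is a stiff stop at 1.2. Running drag 0.16 N m; it stays where it is left.
- barrel_top (a point): centre of the barrel's top, 87 mm above the table. Above the ring is a round shoulder (38 mm diameter, top at z = 74 mm), on it a tang with flats: 30 mm along the coupler's x, 20 mm along its y (barrel at 0), straight from z = 74 to 83 mm, then tapering to 24 x 14 mm at 87 mm.
- ring_grip (a point): centre of the knurled dark steel lock ring at mid height (z = 59 mm); 64 mm diameter, from z = 48 to 70 mm. Taken from above, a finger on each side of the fitted key's tail. Snug is about 0.4 N m on the ring (0.27 to 0.5 is right; 0.08 goes into barrel drag, the rest loads the stop post at 78 mm radius). At the seat the torque rises by about 0.2 N m per 0.01 rad.
- hold_key: loose flat steel key, 0.1 kg: head 48 (x) x 38 (y) x 14 mm (z) with a rectangular through hole 32.2 x 22.2 mm; a tail 14 mm wide, 12 mm high runs along -x to 97 mm from the origin. Origin: hole's axis, at the underside. Grip it across the 38 mm. Fitted, its underside is on the shoulder at z = 74 mm, the tail along the coupler's -x, at smaller y than the post.
- key_tail (a point): point of the key's tail 78 mm to -x of the key's origin, at half the tail's height (6 mm above the underside); fitted, this lies beside the stop post.
- cup_pink: clear cup with pink content, 65 mm diameter, 68 mm high, beyond the work; leave it alone. Origin at the centre of its base.
- lid_open: white screw lid lying upside down, 56 mm diameter, 15 mm high; leave it alone. Origin at the centre of its base.
- tape_roll: roll of white tape lying flat, 76 mm diameter, 19 mm high; leave it alone. Origin at the centre of its base.
Things that resemble listed ones, but are neither listed nor needed, are in the scene too. Of the things shaped like the hold_key, the steel one is meant.

How it is judged (in metres and radians):
On the way, in this order (a step that is already met when the one before it is completed fails the run):
1. the key sits fully down on the barrel with its tail beside the stop post, and is released (horizontal distance between hold_key and barrel_top below 0.004 m and z of hold_key in the frame of coupler between 0.072 and 0.0765 m and angle between hold_key's own z axis and vertical below 0.08 rad and x of key_tail in the frame of coupler below -0.07 m and y of key_tail in the frame of coupler below 0.008 m and contact force between the fingers and hold_key below 0.3 N), for 0.2 s.
2. the lock ring is at its seat and snug: the held key bears on the stop post with at least 2.5 N for 0.3 s (value of joint lock_ring above 1.15 rad and contact force between hold_key and stop_post above 2.5 N), for 0.3 s.
At the end, for the whole second after the job is handed in: the lock ring is at its seat (lock_ring above 1.15 rad), the barrel within 0.25 rad of the set focus, and the key at rest, fully down on the barrel's shoulder (within 2.5 mm), centred within 4 mm, upright within 0.08 rad, with its tail beside the stop post (horizontal distance between hold_key and barrel_top below 0.004 m and z of hold_key in the frame of coupler between 0.072 and 0.0765 m and angle between hold_key's own z axis and vertical below 0.08 rad and x of key_tail in the frame of coupler below -0.07 m and y of key_tail in the frame of coupler below 0.008 m and value of joint lock_ring above 1.15 rad and value of joint focus_barrel between -0.25 and 0.25 rad and linear speed of hold_key below 0.02 m/s); the robot touches nothing.
It fails at once if the focus barrel is turned more than 0.25 rad from its set focus (value of joint focus_barrel above 0.25 rad or value of joint focus_barrel below -0.25 rad).
It fails at once if the ring is forced: the key presses on the stop post with more than 8 N (contact force between hold_key and stop_post above 8 N).
It fails at once if the cup, the lid or the tape roll is moved more than 20 mm (distance of any of cup_pink, lid_open, tape_roll from where it was at the start of the episode above 0.02 m).
It also fails if it takes over 64 s, if anything falls off the work surface, if the arm or the gripper's body presses on something with over 40 N, if the wrist force passes 120 N, or if a joint passes its speed limit or range.

## Robot

A 7-joint arm with a two-finger parallel gripper is mounted at the origin on a cart in front of the work surface, level with it; the furniture and walls round the work are solid. World frame = base frame: x ahead of the robot, y to its left, z up, the work surface at z = 0. Lengths are in mm, angles in rad, forces in N, time in s.
With the tool pointing down it reaches from about 400 to 750 mm from the base axis. Payload 19.5 kg.
Tool frame: the origin (TCP) lies between the finger pads; the fingertips stand 11 mm ahead of it and the grasp point (between the pads) lies 8 mm behind it; z points along the fingers, y is the line along which they close (so a half turn about z gives the same grasp; the last joint's range is limited). The gripper opens to 85 mm and grips with 20 to 120 N. Pads are 22 mm wide; open, the fingers measure 114 mm over their backs; the gripper's body (76 mm by 85 mm) begins 54 mm behind the grasp point. The pads swing forward as they close: fully open they stand 13 mm farther back than shut.
Start: joints at [-1.2, 0.707, -0.028, 1.485, 0.022, 0.951, -0.075], TCP at [230.661, 526.678, 221.168] pointing down, gripper open.
Joint ranges: [-2.71, 2.71], [-0.32, 2.16], [-1.57, 1.52], [0, 2.45], [-1.46, 4.6], [0, 2.02], [-2.83, 2.83]. Speed limits (rad/s): [1.89, 1.89, 2.57, 2.57, 3.01, 3.01, 3.01].

## Interface

Orientations are given as a unit quaternion [w, x, y, z].
In Python, from bench import ctrl gives the robot as it stands. The module is installed in compiled form; this text tells all that it offers.
- The arm moves only by the tool step_arm, never from a script. Its argument "deltas" is a list of rows, each an object of numbers: "fingers": the opening, from 0 (shut) to 1 (fully open); "dx", "dy", "dz": the shift along the tool's x, y, z in units of 30 mm (1.0 is 30 mm); "rx", "ry", "rz": the turn, a rotation vector about the tool's x, y, z in units of 6 degrees (1.0 is 6 degrees). A call has 1 to 5 rows; each row shifts and turns the commanded pose from where the row before left it, along the tool's axes as they then stand; what a row does not reach is not made up. A row lasts 1/8 s, in which the tool goes at most 62.5 mm and 10.7 degrees, less where a joint would pass 70% of its speed; a pose out of reach is approached as far as the arm can. A call is refused whole if a number of a shift passes 1 or a number of a turn 1, either way. A call with a gripper value outside its range is refused whole. The fingers move at their own pace and stop on an object; "squeeze" is the grip in N (left out, the last holds). Time passes only in rows, so rows that do not move let the fingers close. It gives the time, the measured TCP pose, the force, the opening and the grip force at its end, in the units of the state.
- ctrl.sense(): the state, without advancing time (a new reading comes with each control period).
- ctrl.read_camera(name): name is "scene" or "top"; returns a dict with "img" (480x640x3 uint8, red, green, blue), "fx", "fy", "cx", "cy" (pixels), "rvec" (rotation vector, rad) and "tvec" (3), from world to camera coordinates, as OpenCV has them. Camera axes: x right, y down, z forward; pixel columns grow to the right and rows downward; lengths in mm; the calibration is good to about 2 mm. A picture is of the moment at which its call begins. There is no depth.
- ctrl.job_done(): hands the job in; it is judged then, once.
The state is a dict: "time_s": time; "joints": joint angles; "joint_velocities": joint speeds; "effort": joint torques, N m; "position": TCP position; "orientation": TCP orientation; "force": force on the tool from outside, world axes, zero at the start; "wrist_torque": the same for the moment, N m; "finger_gap": opening from 0.0 (shut) to 1.0 (fully open); "grasp_force": force on a finger pad.
Only numpy, scipy, OpenCV 4.12 (cv2) and the standard library are available. Lean on these libraries where they do the work, as an engineer would, in place of code of your own. Each camera call takes 0.05 s, during which the arm holds its last target. There are 200 camera calls.

## Working session

There is one attempt and no reset: what is moved stays moved. The work goes in short steps, Python scripts to look and compute and a tool call to move; the robot and the scene stay as the last step left them, time stands still between calls to the robot, and variables do not carry over. Pictures are saved under pics/ and viewed, at most 10 in all, crops included, and the job is handed in when it is done.

Besides the shell and the picture viewer there is one more tool, called after "Emit:" as name(argument=value, ...), one argument or row to a line, values as JSON. step_arm: Moves the arm, as the interface text tells. Its arguments: {"type":"object","properties":{"deltas":{"type":"array","items":{"type":"object","properties":{"fingers":{"type":"number"},"dx":{"type":"number"},"dy":{"type":"number"},"dz":{"type":"number"},"rx":{"type":"number"},"ry":{"type":"number"},"rz":{"type":"number"}}}},"squeeze":{"type":"number"}},"required":["deltas"]}

```bash
mkdir -p pics
cat > h.py <<'E'
import numpy as np, cv2
from bench import ctrl
def cam(n):
    c=ctrl.read_camera(n); c['R']=cv2.Rodrigues(np.array(c['rvec'],float))[0]; c['t']=np.array(c['tvec'],float).ravel(); return c
def ray(c,u,v,z):
    d=c['R'].T@np.array([(u-c['cx'])/c['fx'],(v-c['cy'])/c['fy'],1]); o=-c['R'].T@c['t']
    return o+d*(z-o[2])/d[2]
def proj(c,p):
    q=c['R']@np.array(p,float)+c['t']; return c['fx']*q[0]/q[2]+c['cx'],c['fy']*q[1]/q[2]+c['cy']
def save(c,n): cv2.imwrite('pics/'+n,c['img'][:,:,::-1])
E
python3 - <<'E'
from h import *
for n in('scene','top'):
    c=cam(n); save(c,n+'0.png'); print(n,c['fx'],c['cx'],c['cy'],-c['R'].T@c['t'],c['R'].round(2).tolist())
print(ctrl.sense())
E
```

```text
scene 589.4242606969128 319.72947642642146 241.32574643459205 [ 148.47826747 -233.91801301  747.64648454] [[0.79, -0.61, -0.0], [-0.45, -0.57, -0.69], [0.42, 0.55, -0.72]]
top 564.5918731752075 327.26316313599835 241.20965323944037 [432.79598285 258.21541886 983.01168982] [[0.03, -1.0, 0.0], [-0.99, -0.03, -0.13], [0.13, 0.0, -0.99]]
{'time_s': 0.1, 'joints': array([-1.19969413,  0.70704118, -0.02759109,  1.48496689,  0.02200364,
        0.95086479, -0.07551172]), 'joint_velocities': array([-0.0002255 , -0.00026487,  0.0001017 , -0.00074137,  0.0011329 ,
       -0.001137  , -0.00179609]), 'effort': array([ 3.67467655e-03, -8.84294343e+01,  1.23743299e+00, -2.36457431e+01,
        1.71936827e-02,  4.92178806e-03, -7.43242617e-05]), 'position': array([230.59147884, 526.47096591, 220.77075098]), 'orientation': array([-7.63432326e-05,  2.04953266e-01,  9.78771638e-01, -4.82825112e-04]), 'force': array([0.1039548 , 0.08345599, 0.27156312]), 'wrist_torque': array([ 0.01028911,  0.00169283, -0.05220496]), 'grasp_force': 0.0, 'finger_gap': 1.0006049271733495}
```

View pics/scene0.png

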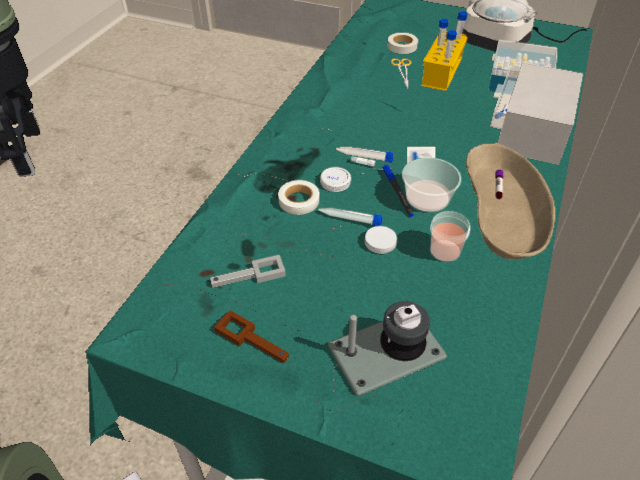

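View pics/top0.png

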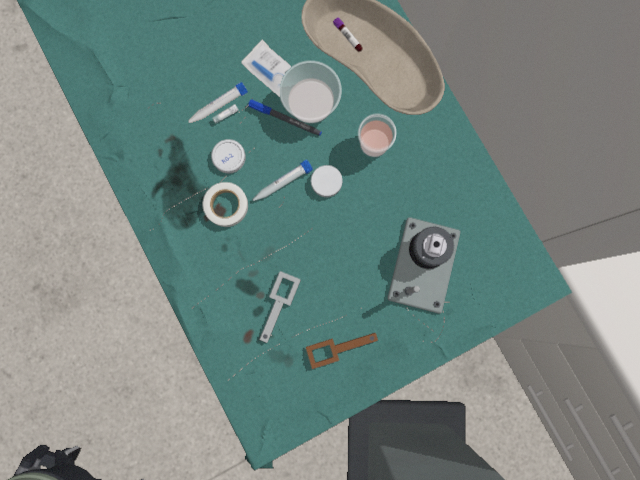

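Scene: steel key at (250,270), rust-brown decoy at (250,335), coupler with post at (395,335). Top: steel key's hole at about (285,288) and its tail end at (265,340). The barrel tang is at (435,245), the post top near (412,290) and the foot around (425,265).

```bash
cat > m.py <<'E'
from h import *
c=cam('top'); hsv=cv2.cvtColor(c['img'],cv2.COLOR_RGB2HSV)
def blobs(c,x0,y0,x1,y1,lo,hi,minA=40):
    hsv=cv2.cvtColor(c['img'],cv2.COLOR_RGB2HSV)
    m=cv2.inRange(hsv,lo,hi); k=np.zeros_like(m); k[y0:y1,x0:x1]=m[y0:y1,x0:x1]
    cs,h=cv2.findContours(k,cv2.RETR_CCOMP,cv2.CHAIN_APPROX_NONE)
    return [(x,h[0][i][3]) for i,x in enumerate(cs) if cv2.contourArea(x)>minA]
if __name__=='__main__':
    print('key hsv',hsv[[282,330],[293,267]],'foot',hsv[300,425])
    for x,p in blobs(c,245,260,310,352,(0,0,110),(179,70,255)):
        r=cv2.minAreaRect(x); print('key',p,cv2.contourArea(x),r, ray(c,*r[0],14 if p>=0 else 13).round(1))
        print([ray(c,*q,13).round(1)[:2].tolist() for q in cv2.boxPoints(r)])
    for x,p in blobs(c,375,210,470,320,(0,0,75),(179,70,255)):
        if p<0:
            r=cv2.minAreaRect(x); print('foot',cv2.contourArea(x),r)
            print([ray(c,*q,12).round(1)[:2].tolist() for q in cv2.boxPoints(r)])
    for x,p in blobs(c,405,222,460,275,(0,0,140),(179,70,255),20):
        r=cv2.minAreaRect(x); print('tang',cv2.contourArea(x),r,ray(c,*r[0],87).round(1))
    a=cv2.resize(c['img'][205:325,370:480],None,fx=5,fy=5,interpolation=cv2.INTER_CUBIC)
    s=cam('scene'); b=cv2.resize(s['img'][295:395,320:450],None,fx=2,fy=2)
    save({'img':a},'c1.png')
E
python3 m.py
```

```text
key hsv [[ 86  59 100]
 [ 90   1 174]] foot [ 83  15 149]
key -1 995.5 ((276.4482727050781, 307.625732421875), (23.49770164489746, 72.28807067871094), 22.380136489868164) [440.1 343.   13. ]
[[390.3, 382.9], [505.0, 340.6], [490.6, 302.7], [376.4, 345.5]]
key 19 225.5 ((284.60345458984375, 287.74139404296875), (13.184368133544922, 19.12662124633789), 21.801406860351562) [474.3 330.3  14. ]
[[462.9, 346.5], [493.6, 335.5], [485.8, 314.2], [455.1, 325.3]]
foot 4753.5 ((426.2646789550781, 265.441162109375), (61.84659194946289, 87.0702896118164), 14.03624439239502)
[[457.9, 156.7], [605.5, 122.0], [582.0, 17.4], [435.3, 54.0]]
tang 296.5 ((435.2358703613281, 243.42453002929688), (23.213932037353516, 19.64255714416504), 15.94539737701416) [548.5  86.6  87. ]
tang 42.0 ((436.0000305175781, 244.0), (7.071067810058594, 7.071067810058594), 45.0) [547.6  85.4  87. ]
tang 474.5 ((428.69940185546875, 248.96908569335938), (52.91694259643555, 51.792640686035156), 12.994616508483887) [539.3  97.1  87. ]
```

View pics/c1.png

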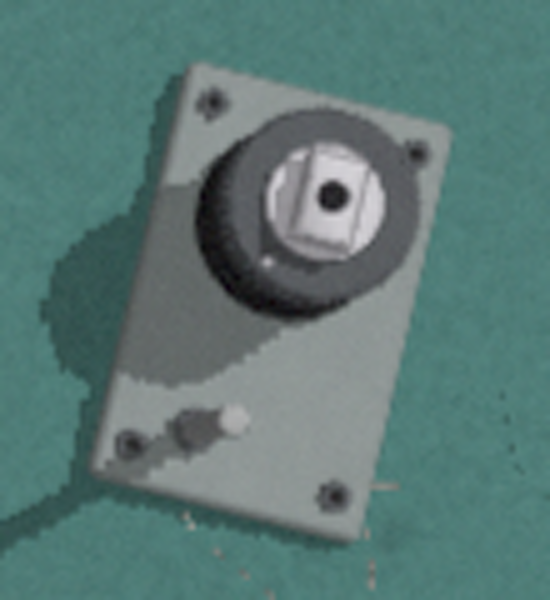

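Run:
```python
from h import *
c=cam('top')
P=lambda u,v,z: ray(c,370+u/5-.4,205+v/5-.4,z)
co=[P(*q,12)[:2] for q in((192,65),(450,128),(357,540),(93,472))]
for i in range(4):
    d=co[(i+1)%4]-co[i]; print(co[i].round(1),np.linalg.norm(d).round(1),np.degrees(np.arctan2(d[1],d[0])).round(1))
a=np.radians(-13.7); X=np.array([np.cos(a),np.sin(a)])
print('foot->axis',np.mean(co,0)+27*X)
sh=P(326,201,74); ho=P(333,195,87); po=P(235,418,98)
print(sh,ho,po, np.degrees(np.arctan2(*(ho-po)[1::-1])), np.linalg.norm((ho-po)[:2]), 'expect 79.6, angle off by',np.degrees(np.arctan2(-16,78)))
```

```text
[602.2 119.9] 92.1 -102.4
[582.5  30. ] 146.7 167.4
[439.4  62.1] 92.8 77.2
[460.  152.5] 145.9 -12.9
foot->axis [547.29515461  84.72256369]
[547.90020114  84.85702524  74.        ] [548.25048003  85.10303903  87.        ] [475.66965441 117.67470855  98.        ] -24.16883131169455 79.55432045676251 expect 79.6, angle off by -11.592175410291071
```

Emit:
step_arm(
  deltas=[
    {"dx": -1, "dy": -0.27, "dz": 0.3, "fingers": 1},
    {"dx": -1, "dy": -0.27, "dz": 0.3, "fingers": 1},
    {"dx": -1, "dy": -0.27, "dz": 0.3, "fingers": 1},
    {"dx": -1, "dy": -0.27, "dz": 0.3, "fingers": 1},
    {"dx": -1, "dy": -0.27, "dz": 0.3, "fingers": 1},
  ],
)

```text
schema error: expected keys fingers, dx, dy, dz, rx, ry, rz
```

Emit:
step_arm(
  deltas=[
    {"dx": -1, "dy": -0.27, "dz": 0.3, "fingers": 1},
    {"dx": -1, "dy": -0.27, "dz": 0.3, "fingers": 1},
    {"dx": -1, "dy": -0.27, "dz": 0.3, "fingers": 1},
    {"dx": -1, "dy": -0.27, "dz": 0.3, "fingers": 1},
    {"rz": -0.6, "fingers": 1},
  ],
)

```text
schema error: expected keys fingers, dx, dy, dz, rx, ry, rz
```

Emit:
step_arm(
  deltas=[
    {"dx": -1, "dy": -0.27, "dz": 0.3, "rx": 0, "ry": 0, "rz": 0, "fingers": 1},
    {"dx": -1, "dy": -0.27, "dz": 0.3, "rx": 0, "ry": 0, "rz": 0, "fingers": 1},
    {"dx": -1, "dy": -0.27, "dz": 0.3, "rx": 0, "ry": 0, "rz": 0, "fingers": 1},
    {"dx": -1, "dy": -0.27, "dz": 0.3, "rx": 0, "ry": 0, "rz": 0, "fingers": 1},
    {"dx": -1, "dy": -0.27, "dz": 0.3, "rx": 0, "ry": 0, "rz": 0, "fingers": 1},
  ],
  squeeze=60,
)

```text
time_s: 0.88
position: [352.6, 428.7, 175.9]
orientation: [-0.0, 0.205, 0.979, -0.0]
force: [0.2, -0.4, 0.1]
finger_gap: 0.996
grasp_force: 0.0
```

Emit:
step_arm(
  deltas=[
    {"dx": -1, "dy": -0.27, "dz": 0.3, "rx": 0, "ry": 0, "rz": 0, "fingers": 1},
    {"dx": -1, "dy": -0.27, "dz": 0.3, "rx": 0, "ry": 0, "rz": 0, "fingers": 1},
    {"dx": -1, "dy": -0.27, "dz": 0.3, "rx": 0, "ry": 0, "rz": 0, "fingers": 1},
    {"dx": -1, "dy": -0.27, "dz": 0.3, "rx": 0, "ry": 0, "rz": 0, "fingers": 1},
    {"dx": 0, "dy": 0, "dz": 0, "rx": 0, "ry": 0, "rz": -0.6, "fingers": 1},
  ],
)

```text
time_s: 1.5
position: [450.3, 349.5, 139.4]
orientation: [0.0, 0.175, 0.985, -0.001]
force: [-0.6, -0.1, 0.1]
finger_gap: 0.998
grasp_force: 0.0
```

Emit:
step_arm(
  deltas=[
    {"dx": -0.97, "dy": -0.33, "dz": 0, "rx": 0, "ry": 0, "rz": 0, "fingers": 1},
    {"dx": 0, "dy": 0, "dz": 1, "rx": 0, "ry": 0, "rz": 0, "fingers": 1},
    {"dx": 0, "dy": 0, "dz": 1, "rx": 0, "ry": 0, "rz": 0, "fingers": 1},
    {"dx": 0, "dy": 0, "dz": 1, "rx": 0, "ry": 0, "rz": 0, "fingers": 1},
    {"dx": 0, "dy": 0, "dz": 0.7, "rx": 0, "ry": 0, "rz": 0, "fingers": 1},
  ],
)

```text
time_s: 2.12
position: [472.4, 332.0, 27.8]
orientation: [-0.0, 0.174, 0.985, -0.0]
force: [0.3, 0.1, 0.9]
finger_gap: 1.001
grasp_force: 0.0
```

Emit:
step_arm(
  deltas=[
    {"dx": 0, "dy": 0, "dz": 0.4, "rx": 0, "ry": 0, "rz": 0, "fingers": 1},
    {"dx": 0, "dy": 0, "dz": 0.1, "rx": 0, "ry": 0, "rz": 0, "fingers": 1},
    {"dx": 0, "dy": 0, "dz": 0, "rx": 0, "ry": 0, "rz": 0, "fingers": 1},
  ],
)

```text
time_s: 2.5
position: [472.9, 332.4, 14.7]
orientation: [0.0, 0.174, 0.985, 0.0]
force: [0.3, 0.5, 1.3]
finger_gap: 1.0
grasp_force: 0.0
```

Emit:
step_arm(
  deltas=[
    {"dx": -0.07, "dy": -0.05, "dz": 0.1, "rx": 0, "ry": 0, "rz": 0, "fingers": 1},
    {"dx": 0, "dy": 0, "dz": 0, "rx": 0, "ry": 0, "rz": 0, "fingers": 0},
    {"dx": 0, "dy": 0, "dz": 0, "rx": 0, "ry": 0, "rz": 0, "fingers": 0},
    {"dx": 0, "dy": 0, "dz": 0, "rx": 0, "ry": 0, "rz": 0, "fingers": 0},
    {"dx": 0, "dy": 0, "dz": 0, "rx": 0, "ry": 0, "rz": 0, "fingers": 0},
  ],
)

```text
time_s: 3.12
position: [474.1, 330.2, 11.2]
orientation: [0.0, 0.174, 0.985, -0.0]
force: [-0.1, -0.3, -0.1]
finger_gap: 0.142
grasp_force: 0.0
```

Emit:
step_arm(
  deltas=[
    {"dx": 0, "dy": 0, "dz": 0, "rx": 0, "ry": 0, "rz": 0, "fingers": 0},
    {"dx": 0, "dy": 0, "dz": 0, "rx": 0, "ry": 0, "rz": 0, "fingers": 0},
    {"dx": 0, "dy": 0, "dz": 0, "rx": 0, "ry": 0, "rz": 0, "fingers": 0},
  ],
)

```text
time_s: 3.5
position: [474.1, 330.1, 11.2]
orientation: [-0.0, 0.174, 0.985, -0.0]
force: [0.1, -0.6, -0.2]
finger_gap: 0.002
grasp_force: 0.0
```

Run:
```python
from h import *
t=cam('top');s=cam('scene')
b=s['img'][180:360,150:370]; a=t['img'][240:370,220:360]
o=np.vstack([cv2.resize(b,(640,524))[:, :],]) 
save({'img':np.hstack([cv2.resize(b,(440,360)),cv2.resize(a,(360,334*360//334))])},'g1.png');
```

```text
(no output)
```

View pics/g1.png

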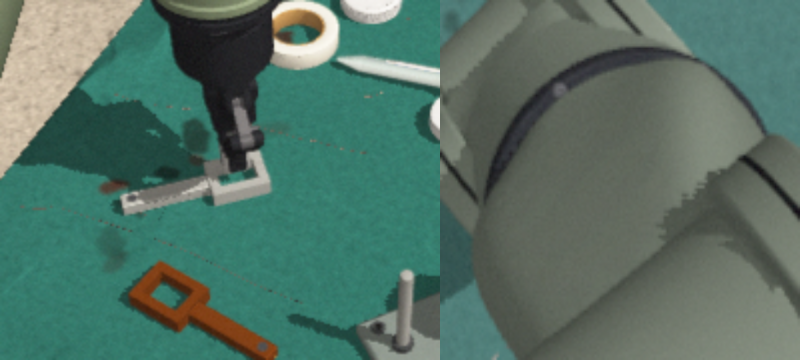

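Run:
```python
from h import *
s=cam('scene'); print(ctrl.sense()['position'])
f=lambda p:((np.array(proj(s,p))-[150,180])*2).round(1).tolist()
for z in(0,7,14,30): print(z,f((474.1,330.2,z)))
a=np.radians(-20);X=np.array([np.cos(a),np.sin(a)]);Y=np.array([-X[1],X[0]])
for i,j in((16.1,11.1),(16.1,-11.1),(-16.1,-11.1),(-16.1,11.1),(24,19),(24,-19),(-24,-19),(-24,19),(-97,7),(-97,-7)):
    print(i,j,f([*(np.array([474.3,330.3])+i*X+j*Y),14]))
save({'img':cv2.resize(s['img'][230:300,200:300],(800,560),interpolation=cv2.INTER_CUBIC)},'g2.png')
```

```text
[474.12205151 330.14861064  11.17220689]
0 [236.6, 183.4]
7 [236.0, 177.9]
14 [235.4, 172.4]
30 [234.1, 159.5]
16.1 11.1 [250.9, 158.2]
16.1 -11.1 [257.8, 177.2]
-16.1 -11.1 [219.9, 186.5]
-16.1 11.1 [213.4, 167.2]
24 19 [257.5, 149.4]
24 -19 [269.6, 181.9]
-24 -19 [212.8, 195.8]
-24 19 [202.0, 162.7]
-97 7 [118.0, 193.9]
-97 -7 [121.2, 206.5]
```

View pics/g2.png

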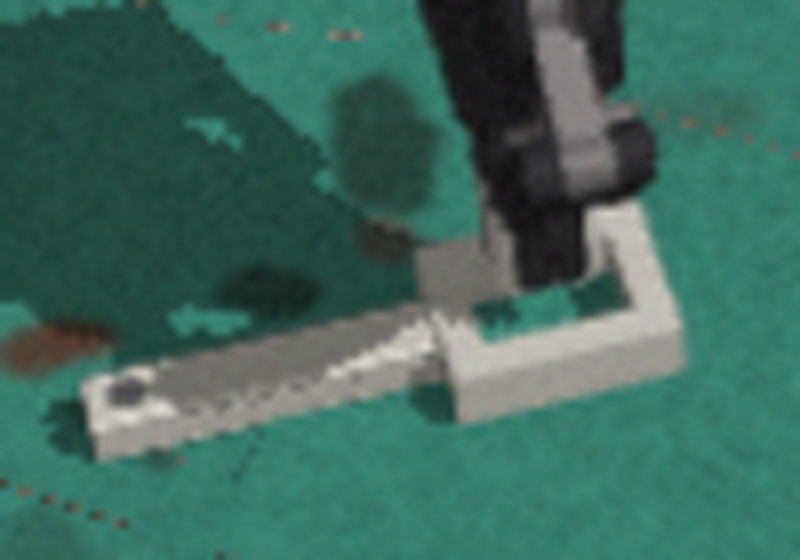

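Emit:
step_arm(
  deltas=[
    {"dx": 0, "dy": 0, "dz": -1, "rx": 0, "ry": 0, "rz": 0, "fingers": 0},
    {"dx": 0, "dy": 0, "dz": -1, "rx": 0, "ry": 0, "rz": 0, "fingers": 0},
    {"dx": 0, "dy": 0, "dz": 0, "rx": 0, "ry": 0, "rz": 0, "fingers": 0},
  ],
)

```text
time_s: 4.03
position: [474.9, 330.7, 73.0]
orientation: [0.001, 0.174, 0.985, 0.001]
force: [0.2, 0.0, -1.4]
finger_gap: 0.003
grasp_force: 0.0
```

Run:
```python
from h import *
s=cam('scene'); p=ctrl.sense()['position']; print(p)
for z in(-20,-11,0,8): print(z,np.round(proj(s,[p[0],p[1],p[2]+z]),1))
hsv=cv2.cvtColor(s['img'],cv2.COLOR_RGB2HSV)
u0,v0=map(int,proj(s,p))
for v in range(v0-14,v0+26,2): print(v,' '.join(f"{hsv[v,u,1]:3d}/{hsv[v,u,2]:3d}" for u in range(u0-12,u0+13,3)))
save({'img':cv2.resize(s['img'][190:290,200:330],(780,600),interpolation=cv2.INTER_CUBIC)},'g3.png')
```

```text
[474.39289405 330.30300207  71.70471497]
-20 [266.2 250.6]
-11 [265.8 246.8]
0 [265.3 242. ]
8 [265.  238.5]
228 142/126 116/117  16/ 63  32/ 24  29/ 26  15/ 33  15/152 149/116 144/117
230 146/124 140/126  17/117  28/ 27  28/ 27   7/ 38  15/151 146/119 143/121
232 142/126 144/122  22/118  38/ 27  13/ 39  39/ 39  12/144 142/124 136/122
234 144/122 153/122  14/107  14/ 36  24/ 32  23/ 33  12/130 148/119 141/119
236 143/121 150/126  15/116  34/ 45  45/ 40  26/ 29  12/109 142/124 146/122
238 146/122 153/117  45/118  12/ 63  20/ 52   8/ 95 110/121 144/124 142/120
240 145/123 147/123 138/126 105/122 147/123 148/124 141/123 144/126 143/121
242 144/119 139/119 120/108 133/107 144/124 149/120 146/122 145/118 133/115
244 140/106 132/116  99/ 95 104/ 98 124/109 149/116 145/116 141/123 134/112
246 102/ 70 146/117 115/104  94/100 105/100 141/128 143/125 135/127 139/127
248 114/ 74 151/115 149/120 144/115 129/117 139/123 148/124 144/124 141/119
250 120/ 81 147/120 153/122 143/121 139/127 147/120 142/124 151/125 148/119
252 131/ 84 145/125 149/120 146/117 140/120 148/117 140/124 144/115 150/114
254 136/ 86 145/120 141/130 142/126 136/124 140/122 145/121 136/124  85/132
256 134/112 144/119 146/129 155/115 145/121 106/128  42/159  14/186  19/191
258 146/117 143/118 118/125  47/152  13/183  16/191  18/187  13/181  15/187
260  41/150  17/181  16/188  16/189  19/187  17/177  18/155  14/145  16/178
262  16/187  17/185  18/182  19/160  18/152  12/152  18/154  19/106  20/163
264  15/175  19/187  19/157  19/149  17/149  19/149  19/135  59/ 87  20/103
266  18/160  18/183  15/150  21/143  62/135 145/118 139/ 86 143/ 66  46/ 78
```

View pics/g3.png

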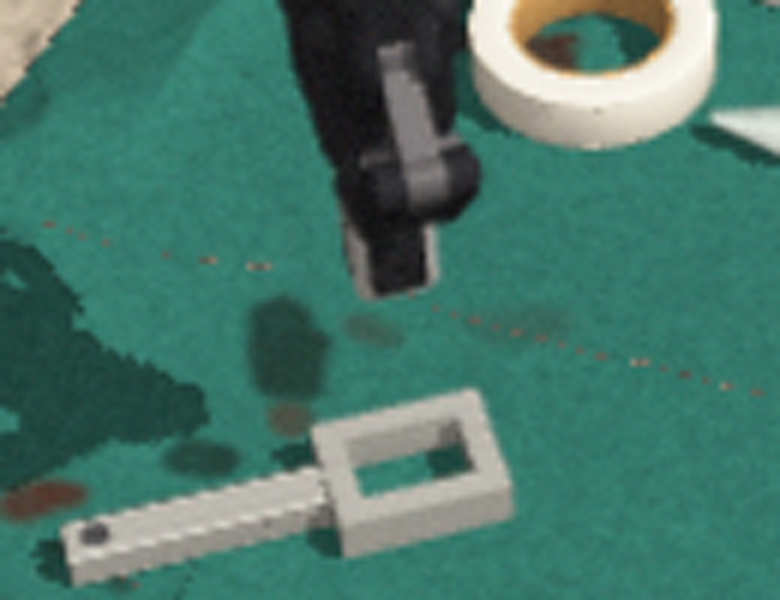

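The closed tips project about 7–14 mm above where the stated offset puts them, so they passed over the key. The key itself is undisturbed. I'll feel for the table with a narrower opening.

Emit:
step_arm(
  deltas=[
    {"dx": 0, "dy": 0, "dz": 0, "rx": 0, "ry": 0, "rz": 0, "fingers": 0.65},
    {"dx": 0, "dy": 0, "dz": 0, "rx": 0, "ry": 0, "rz": 0, "fingers": 0.65},
    {"dx": 0, "dy": 0, "dz": 0.8, "rx": 0, "ry": 0, "rz": 0, "fingers": 0.65},
    {"dx": 0, "dy": 0, "dz": 0.8, "rx": 0, "ry": 0, "rz": 0, "fingers": 0.65},
    {"dx": 0, "dy": 0, "dz": 0.3, "rx": 0, "ry": 0, "rz": 0, "fingers": 0.65},
  ],
)

```text
time_s: 4.7
position: [473.5, 329.8, 12.7]
orientation: [-0.001, 0.174, 0.985, -0.001]
force: [0.3, 0.1, 0.1]
finger_gap: 0.649
grasp_force: 0.0
```

Emit:
step_arm(
  deltas=[
    {"dx": 0, "dy": 0, "dz": 0.1, "rx": 0, "ry": 0, "rz": 0, "fingers": 0.65},
    {"dx": 0, "dy": 0, "dz": 0.1, "rx": 0, "ry": 0, "rz": 0, "fingers": 0.65},
    {"dx": 0, "dy": 0, "dz": 0, "rx": 0, "ry": 0, "rz": 0, "fingers": 0.65},
  ],
)

```text
time_s: 5.08
position: [474.3, 330.2, 8.5]
orientation: [0.0, 0.174, 0.985, 0.0]
force: [0.3, -0.5, 0.1]
finger_gap: 0.646
grasp_force: 0.0
```

Emit:
step_arm(
  deltas=[
    {"dx": 0, "dy": 0, "dz": 0.12, "rx": 0, "ry": 0, "rz": 0, "fingers": 0.65},
    {"dx": 0, "dy": 0, "dz": 0, "rx": 0, "ry": 0, "rz": 0, "fingers": 0.65},
  ],
)

```text
time_s: 5.32
position: [474.1, 330.1, 4.5]
orientation: [-0.0, 0.174, 0.985, -0.0]
force: [-0.3, -0.7, -0.2]
finger_gap: 0.649
grasp_force: 0.0
```

Emit:
step_arm(
  deltas=[
    {"dx": 0, "dy": 0, "dz": 0.12, "rx": 0, "ry": 0, "rz": 0, "fingers": 0.65},
    {"dx": 0, "dy": 0, "dz": 0, "rx": 0, "ry": 0, "rz": 0, "fingers": 0.65},
  ],
)

```text
time_s: 5.58
position: [474.0, 330.1, 0.7]
orientation: [-0.0, 0.174, 0.985, -0.0]
force: [0.4, 0.4, 0.2]
finger_gap: 0.651
grasp_force: 0.0
```

Emit:
step_arm(
  deltas=[
    {"dx": 0, "dy": 0, "dz": 0.12, "rx": 0, "ry": 0, "rz": 0, "fingers": 0.65},
    {"dx": 0, "dy": 0, "dz": 0, "rx": 0, "ry": 0, "rz": 0, "fingers": 0.65},
  ],
)

```text
time_s: 5.82
position: [474.0, 330.1, -2.9]
orientation: [-0.0, 0.174, 0.985, -0.0]
force: [-0.5, 0.3, -0.2]
finger_gap: 0.647
grasp_force: 0.0
```

Emit:
step_arm(
  deltas=[
    {"dx": 0, "dy": 0, "dz": 0.1, "rx": 0, "ry": 0, "rz": 0, "fingers": 0.65},
    {"dx": 0, "dy": 0, "dz": 0, "rx": 0, "ry": 0, "rz": 0, "fingers": 0.65},
  ],
)

```text
time_s: 6.08
position: [474.0, 330.1, -5.9]
orientation: [-0.0, 0.174, 0.985, -0.0]
force: [0.0, 0.3, -0.3]
finger_gap: 0.651
grasp_force: 0.0
```

Run:
```python
from h import *
s=cam('scene'); print(ctrl.sense()['position'])
save({'img':cv2.resize(s['img'][215:305,200:320],(800,600),interpolation=cv2.INTER_CUBIC)},'g4.png')
```

```text
[474.06833644 330.14295699  -5.70282005]
```

View pics/g4.png

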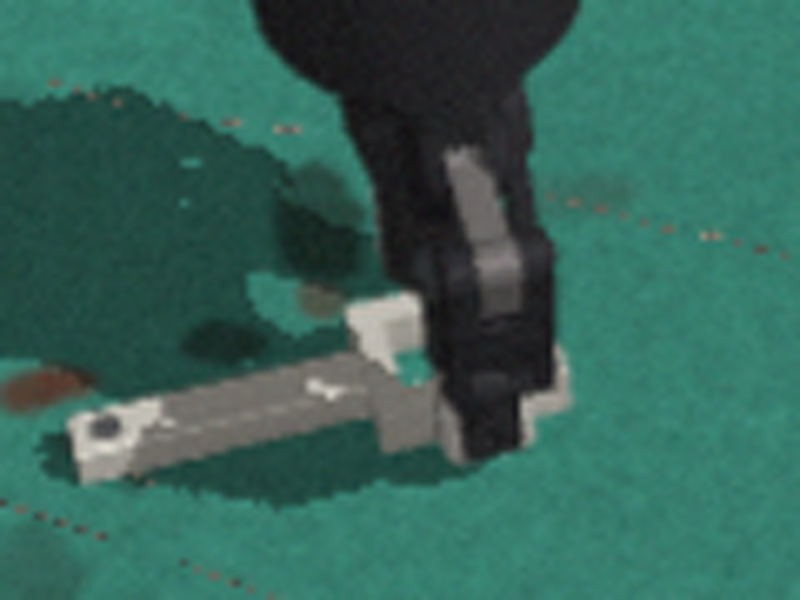

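The near finger now straddles the head in front, with its tip close to the table. Closing.

Emit:
step_arm(
  deltas=[
    {"dx": 0, "dy": 0, "dz": 0, "rx": 0, "ry": 0, "rz": 0, "fingers": 0.3},
    {"dx": 0, "dy": 0, "dz": 0, "rx": 0, "ry": 0, "rz": 0, "fingers": 0.3},
    {"dx": 0, "dy": 0, "dz": 0, "rx": 0, "ry": 0, "rz": 0, "fingers": 0.3},
    {"dx": 0, "dy": 0, "dz": 0, "rx": 0, "ry": 0, "rz": 0, "fingers": 0.3},
  ],
)

```text
time_s: 6.62
position: [474.2, 330.2, -5.2]
orientation: [0.0, 0.174, 0.985, 0.0]
force: [-1.2, -1.6, 6.8]
finger_gap: 0.426
grasp_force: 60.2
```

Emit:
step_arm(
  deltas=[
    {"dx": 0, "dy": 0, "dz": -0.5, "rx": 0, "ry": 0, "rz": 0, "fingers": 0.3},
    {"dx": 0, "dy": 0, "dz": -0.8, "rx": 0, "ry": 0, "rz": 0, "fingers": 0.3},
    {"dx": 0, "dy": 0, "dz": -0.9, "rx": 0, "ry": 0, "rz": 0, "fingers": 0.3},
    {"dx": 0, "dy": 0, "dz": -0.9, "rx": 0, "ry": 0, "rz": 0, "fingers": 0.3},
    {"dx": 0, "dy": 0, "dz": -0.8, "rx": 0, "ry": 0, "rz": 0, "fingers": 0.3},
  ],
)

```text
time_s: 7.25
position: [474.2, 330.2, 113.3]
orientation: [0.0, 0.174, 0.985, 0.0]
force: [-0.1, -0.5, -0.6]
finger_gap: 0.424
grasp_force: 60.4
```

Emit:
step_arm(
  deltas=[
    {"dx": -0.4, "dy": -0.5, "dz": 0, "rx": 0, "ry": 0, "rz": 0, "fingers": 0.3},
    {"dx": -0.73, "dy": -0.97, "dz": 0, "rx": 0, "ry": 0, "rz": 0, "fingers": 0.3},
    {"dx": -0.73, "dy": -0.97, "dz": 0, "rx": 0, "ry": 0, "rz": 0, "fingers": 0.3},
    {"dx": -0.73, "dy": -0.97, "dz": 0, "rx": 0, "ry": 0, "rz": 0, "fingers": 0.3},
    {"dx": -0.73, "dy": -0.97, "dz": 0, "rx": 0, "ry": 0, "rz": 0, "fingers": 0.3},
  ],
)

```text
time_s: 7.88
position: [522.7, 170.1, 111.0]
orientation: [-0.0, 0.174, 0.985, -0.0]
force: [0.5, -0.8, -1.2]
finger_gap: 0.424
grasp_force: 60.4
```

Emit:
step_arm(
  deltas=[
    {"dx": -0.73, "dy": -0.97, "dz": 0, "rx": 0, "ry": 0, "rz": 0, "fingers": 0.3},
    {"dx": -0.73, "dy": -0.97, "dz": 0, "rx": 0, "ry": 0, "rz": 0, "fingers": 0.3},
    {"dx": -0.3, "dy": -0.4, "dz": 0, "rx": 0, "ry": 0, "rz": -0.61, "fingers": 0.3},
    {"dx": 0, "dy": 0, "dz": 0, "rx": 0, "ry": 0, "rz": -0.61, "fingers": 0.3},
    {"dx": 0, "dy": 0, "dz": 0, "rx": 0, "ry": 0, "rz": 0, "fingers": 0.3},
  ],
)

```text
time_s: 8.5
position: [547.9, 87.4, 111.0]
orientation: [-0.0, 0.111, 0.994, -0.0]
force: [-0.2, 0.2, -0.9]
finger_gap: 0.42
grasp_force: 60.4
```

```bash
cat > k.py <<'E'
from h import *
import sys
s=cam('scene'); p=ctrl.sense()['position']; print(p)
yaw=np.radians(float(sys.argv[1])); zu=p[2]+float(sys.argv[2]); X=np.array([np.cos(yaw),np.sin(yaw)]);Y=np.array([-X[1],X[0]])
x0,y0,x1,y1=map(int,sys.argv[4:8]); f=800/(x1-x0)
im=cv2.resize(s['img'][y0:y1,x0:x1],(800,int((y1-y0)*f)),interpolation=cv2.INTER_CUBIC)
for o,zt,col in((p[:2],zu+14,(255,0,0)),(np.array([547.9,85.0]),87,(255,255,0))):
    L=[(24,19),(24,-19),(-24,-19),(-24,19)] if zt!=87 else [(12,7),(12,-7),(-12,-7),(-12,7)]
    if zt!=87: L+= [(-97,-7),(-97,7)]
    else: L+=[(-78,16)]
    for k,(i,j) in enumerate(L):
        q=proj(s,[*(o+i*X+j*Y),98 if i==-78 else (zt-2 if i==-97 else zt)])
        cv2.circle(im,(int((q[0]-x0+.5)*f),int((q[1]-y0+.5)*f)),3,col,-1)
save({'img':im},sys.argv[3])
E
python3 k.py -12.73 5.2 k1.png 320 255 460 360
```

```text
[547.89018133  87.78371757 111.10797802]
```

View pics/k1.png

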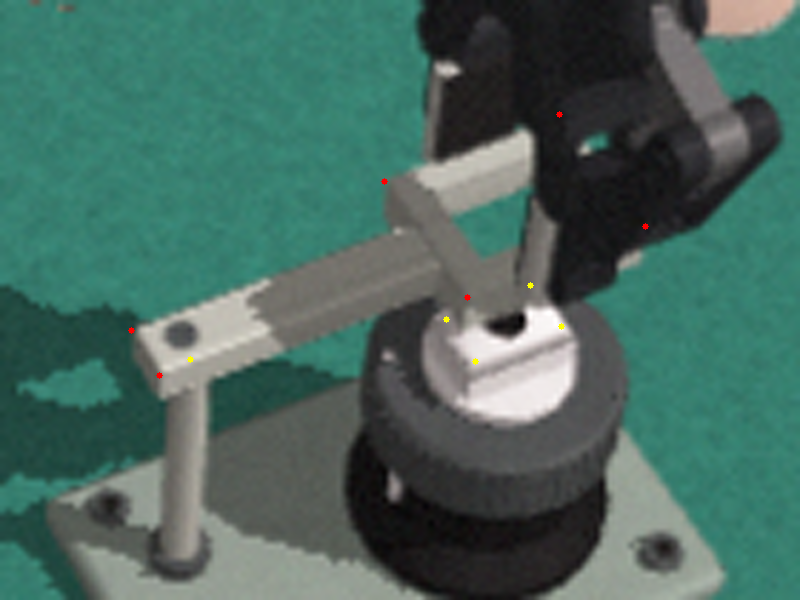

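Emit:
step_arm(
  deltas=[
    {"dx": -0.02, "dy": -0.09, "dz": 0, "rx": 0, "ry": 0, "rz": 0, "fingers": 0.3},
    {"dx": 0, "dy": 0, "dz": 0.4, "rx": 0, "ry": 0, "rz": 0, "fingers": 0.3},
    {"dx": 0, "dy": 0, "dz": 0.4, "rx": 0, "ry": 0, "rz": 0, "fingers": 0.3},
    {"dx": 0, "dy": 0, "dz": 0, "rx": 0, "ry": 0, "rz": 0, "fingers": 0.3},
  ],
)

```text
time_s: 9.05
position: [547.5, 85.8, 86.2]
orientation: [-0.001, 0.111, 0.994, -0.0]
force: [0.2, -0.0, -0.9]
finger_gap: 0.424
grasp_force: 60.4
```

```bash
python3 k.py -12.73 5.2 k2.png 330 275 450 365; python3 -c "
from h import *
print(ctrl.sense()['wrist_torque'])"
```

```text
[547.8629029   85.83522698  86.81769313]
[ 0.04409281 -0.04584351 -0.04359758]
```

View pics/k2.png

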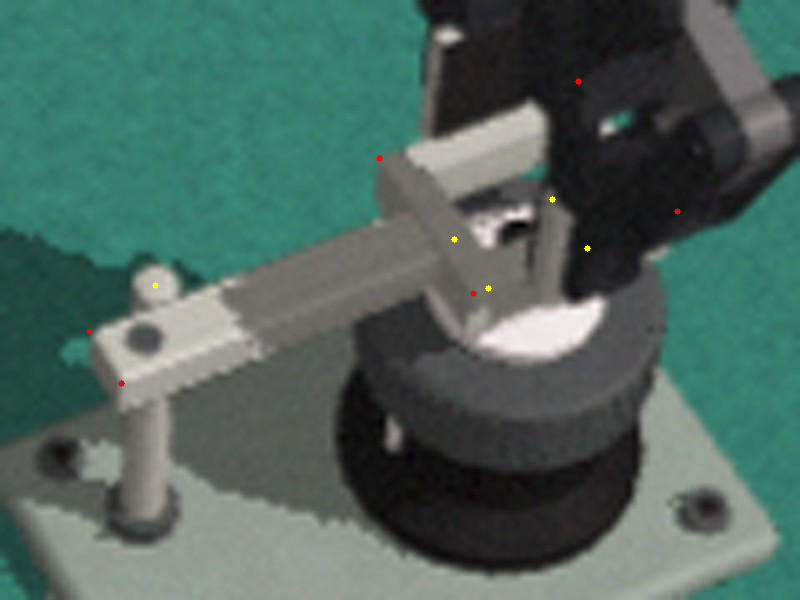

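Emit:
step_arm(
  deltas=[
    {"dx": 0, "dy": -0.03, "dz": 0.15, "rx": 0, "ry": 0, "rz": 0, "fingers": 0.3},
    {"dx": 0, "dy": 0, "dz": 0.12, "rx": 0, "ry": 0, "rz": 0, "fingers": 0.3},
    {"dx": 0, "dy": 0, "dz": 0, "rx": 0, "ry": 0, "rz": 0, "fingers": 0.3},
  ],
)

```text
time_s: 9.48
position: [547.9, 84.9, 79.1]
orientation: [-0.0, 0.111, 0.994, -0.0]
force: [-0.9, 1.1, -1.5]
finger_gap: 0.419
grasp_force: 60.4
```

Emit:
step_arm(
  deltas=[
    {"dx": 0, "dy": 0, "dz": 0.1, "rx": 0, "ry": 0, "rz": 0, "fingers": 0.3},
    {"dx": 0, "dy": 0, "dz": 0, "rx": 0, "ry": 0, "rz": 0, "fingers": 0.3},
  ],
)

```text
time_s: 9.72
position: [547.9, 84.9, 76.1]
orientation: [-0.0, 0.111, 0.994, -0.0]
force: [0.3, -0.1, -1.2]
finger_gap: 0.421
grasp_force: 60.4
```

Emit:
step_arm(
  deltas=[
    {"dx": 0, "dy": 0, "dz": 0.1, "rx": 0, "ry": 0, "rz": 0, "fingers": 0.3},
    {"dx": 0, "dy": 0, "dz": 0, "rx": 0, "ry": 0, "rz": 0, "fingers": 0.3},
  ],
)

```text
time_s: 9.98
position: [547.9, 84.9, 73.1]
orientation: [-0.0, 0.111, 0.994, -0.0]
force: [0.6, 0.8, -1.3]
finger_gap: 0.417
grasp_force: 60.4
```

Emit:
step_arm(
  deltas=[
    {"dx": 0, "dy": 0, "dz": 0.07, "rx": 0, "ry": 0, "rz": 0, "fingers": 0.3},
    {"dx": 0, "dy": 0, "dz": 0, "rx": 0, "ry": 0, "rz": 0, "fingers": 0.3},
  ],
)

```text
time_s: 10.22
position: [547.9, 84.9, 71.1]
orientation: [-0.0, 0.111, 0.994, -0.0]
force: [0.7, 0.5, -1.6]
finger_gap: 0.425
grasp_force: 60.4
```

Emit:
step_arm(
  deltas=[
    {"dx": 0, "dy": 0, "dz": 0.05, "rx": 0, "ry": 0, "rz": 0, "fingers": 0.3},
    {"dx": 0, "dy": 0, "dz": 0, "rx": 0, "ry": 0, "rz": 0, "fingers": 0.3},
  ],
)

```text
time_s: 10.48
position: [547.9, 84.9, 69.6]
orientation: [-0.0, 0.111, 0.994, -0.0]
force: [-0.8, -0.2, -1.1]
finger_gap: 0.423
grasp_force: 60.4
```

Emit:
step_arm(
  deltas=[
    {"dx": 0, "dy": 0, "dz": 0.03, "rx": 0, "ry": 0, "rz": 0, "fingers": 0.3},
    {"dx": 0, "dy": 0, "dz": 0, "rx": 0, "ry": 0, "rz": 0, "fingers": 0.3},
  ],
)

```text
time_s: 10.72
position: [548.0, 84.9, 68.8]
orientation: [0.0, 0.111, 0.994, -0.0]
force: [1.1, -0.3, -0.4]
finger_gap: 0.424
grasp_force: 60.5
```

Emit:
step_arm(
  deltas=[
    {"dx": 0, "dy": 0, "dz": 0.03, "rx": 0, "ry": 0, "rz": 0, "fingers": 0.3},
    {"dx": 0, "dy": 0, "dz": 0, "rx": 0, "ry": 0, "rz": 0, "fingers": 0.3},
  ],
)

```text
time_s: 10.98
position: [548.1, 84.9, 68.6]
orientation: [0.0, 0.111, 0.994, -0.0]
force: [-4.6, -1.1, 16.9]
finger_gap: 0.424
grasp_force: 62.3
```

Emit:
step_arm(
  deltas=[
    {"dx": 0, "dy": 0, "dz": 0.02, "rx": 0, "ry": 0, "rz": 0, "fingers": 0.3},
    {"dx": 0, "dy": 0, "dz": 0, "rx": 0, "ry": 0, "rz": 0, "fingers": 0.3},
  ],
)

```text
time_s: 11.22
position: [548.1, 84.9, 68.5]
orientation: [0.0, 0.111, 0.994, -0.0]
force: [-7.3, -1.6, 26.4]
finger_gap: 0.421
grasp_force: 63.5
```

Emit:
step_arm(
  deltas=[
    {"dx": 0, "dy": 0, "dz": -0.03, "rx": 0, "ry": 0, "rz": 0, "fingers": 0.3},
    {"dx": 0, "dy": 0, "dz": 0, "rx": 0, "ry": 0, "rz": 0, "fingers": 0.5},
    {"dx": 0, "dy": 0, "dz": 0, "rx": 0, "ry": 0, "rz": 0, "fingers": 0.7},
    {"dx": 0, "dy": 0, "dz": 0, "rx": 0, "ry": 0, "rz": 0, "fingers": 1},
    {"dx": 0, "dy": 0, "dz": 0, "rx": 0, "ry": 0, "rz": 0, "fingers": 1},
  ],
)

```text
time_s: 11.85
position: [547.9, 84.9, 68.1]
orientation: [-0.0, 0.111, 0.994, -0.0]
force: [-0.1, -0.8, -0.0]
finger_gap: 0.996
grasp_force: 0.0
```

Emit:
step_arm(
  deltas=[
    {"dx": 0, "dy": 0, "dz": -0.5, "rx": 0, "ry": 0, "rz": 0, "fingers": 1},
    {"dx": 0, "dy": 0, "dz": -0.6, "rx": 0, "ry": 0, "rz": 0, "fingers": 1},
    {"dx": 0, "dy": 0, "dz": -0.6, "rx": 0, "ry": 0, "rz": 0, "fingers": 1},
    {"dx": 0, "dy": 0, "dz": 0, "rx": 0, "ry": 0, "rz": 0, "fingers": 1},
  ],
)

```text
time_s: 12.35
position: [548.6, 85.0, 120.9]
orientation: [0.001, 0.111, 0.994, 0.0]
force: [-0.2, -0.1, -0.3]
finger_gap: 0.999
grasp_force: 0.0
```

```bash
sed -i 's/^s=cam/s=cam/; s/zu=p\[2\]+float(sys.argv\[2\])/zu=float(sys.argv[2])/; s/((p\[:2\],zu/((np.array([547.9,85.0]),zu/' k.py; python3 k.py -12.73 74 k3.png 330 275 450 365; python3 -c "
from h import *
s=ctrl.sense();print(s['joints'].round(3),s['wrist_torque'])"
```

```text
[548.21256485  84.90155825 119.959535  ]
[-0.103  0.818 -0.208  1.677  0.245  0.671  0.908] [-0.0212077  -0.00665741  0.00074878]
```

View pics/k3.png

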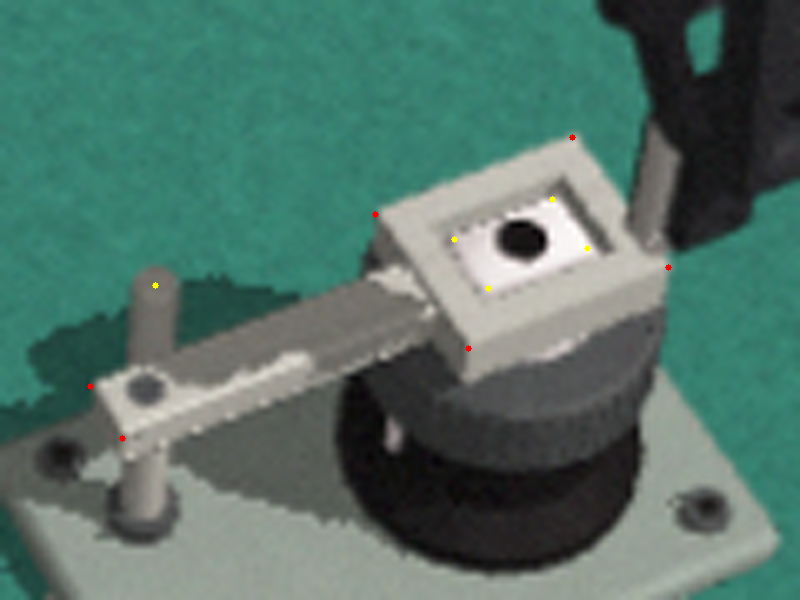

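The key is fully down and square, with its tail just in front of the post at (150,285). The fingers are clear of it. Next I'll work out the tip height when open and turn the tool counter-clockwise for the ring grip.

Run:
```python
from h import *
s=cam('scene')
a=np.radians(-12.73);Y=np.array([-np.sin(a),np.cos(a)]); X=np.array([Y[1],-Y[0]])
for y in(-42.5,-50):
  for x in(-11,0,11):
    print(y,x,[(z,np.round(proj(s,[*(np.array([548.2,84.9])+y*Y+x*X),z]),1).tolist()) for z in(120,130,140)])
```

```text
-42.5 -11 [(120, [420.1, 322.3]), (130, [421.0, 317.7]), (140, [422.0, 313.0])]
-42.5 0 [(120, [427.3, 319.3]), (130, [428.3, 314.7]), (140, [429.3, 310.0])]
-42.5 11 [(120, [434.5, 316.4]), (130, [435.5, 311.8]), (140, [436.6, 307.1])]
-50 -11 [(120, [423.2, 326.5]), (130, [424.2, 322.0]), (140, [425.1, 317.3])]
-50 0 [(120, [430.4, 323.5]), (130, [431.5, 319.0]), (140, [432.5, 314.3])]
-50 11 [(120, [437.6, 320.6]), (130, [438.7, 316.0]), (140, [439.8, 311.3])]
```

Emit:
step_arm(
  deltas=[
    {"dx": 0, "dy": 0, "dz": 0, "rx": 0, "ry": 0, "rz": -1, "fingers": 1},
    {"dx": 0, "dy": 0, "dz": 0, "rx": 0, "ry": 0, "rz": -1, "fingers": 1},
    {"dx": 0, "dy": 0, "dz": 0, "rx": 0, "ry": 0, "rz": -1, "fingers": 1},
    {"dx": 0, "dy": 0, "dz": 0, "rx": 0, "ry": 0, "rz": -1, "fingers": 1},
    {"dx": 0, "dy": 0, "dz": 0, "rx": 0, "ry": 0, "rz": -1, "fingers": 1},
  ],
)

```text
time_s: 13.08
position: [547.7, 84.8, 118.6]
orientation: [-0.001, -0.152, 0.988, -0.0]
force: [-0.1, -0.1, -0.2]
finger_gap: 0.997
grasp_force: 0.0
```

Emit:
step_arm(
  deltas=[
    {"dx": 0, "dy": 0, "dz": 0, "rx": 0, "ry": 0, "rz": -1, "fingers": 1},
    {"dx": 0, "dy": 0, "dz": 0, "rx": 0, "ry": 0, "rz": 0, "fingers": 1},
  ],
)

```text
time_s: 13.32
position: [547.7, 84.7, 118.7]
orientation: [-0.0, -0.201, 0.98, 0.0]
force: [0.8, -0.4, -0.1]
finger_gap: 1.003
grasp_force: 0.0
```

Emit:
step_arm(
  deltas=[
    {"dx": 0, "dy": 0, "dz": 0.6, "rx": 0, "ry": 0, "rz": 0, "fingers": 1},
    {"dx": 0, "dy": 0, "dz": 0.6, "rx": 0, "ry": 0, "rz": 0, "fingers": 1},
    {"dx": 0, "dy": 0, "dz": 0.4, "rx": 0, "ry": 0, "rz": 0, "fingers": 1},
    {"dx": 0, "dy": 0, "dz": 0, "rx": 0, "ry": 0, "rz": 0, "fingers": 1},
  ],
)

```text
time_s: 13.82
position: [547.6, 84.9, 70.6]
orientation: [-0.001, -0.201, 0.98, -0.0]
force: [1.1, 0.0, 0.4]
finger_gap: 1.001
grasp_force: 0.0
```

Emit:
step_arm(
  deltas=[
    {"dx": 0, "dy": 0, "dz": 0.3, "rx": 0, "ry": 0, "rz": 0, "fingers": 1},
    {"dx": 0, "dy": 0, "dz": 0.3, "rx": 0, "ry": 0, "rz": 0, "fingers": 1},
    {"dx": 0, "dy": 0, "dz": 0, "rx": 0, "ry": 0, "rz": 0, "fingers": 1},
  ],
)

```text
time_s: 14.2
position: [547.7, 84.8, 52.6]
orientation: [-0.0, -0.202, 0.979, -0.0]
force: [0.4, -0.4, -0.1]
finger_gap: 1.0
grasp_force: 0.0
```

Emit:
step_arm(
  deltas=[
    {"dx": 0, "dy": 0, "dz": 0.25, "rx": 0, "ry": 0, "rz": 0, "fingers": 1},
    {"dx": 0, "dy": 0, "dz": 0.2, "rx": 0, "ry": 0, "rz": 0, "fingers": 1},
    {"dx": 0, "dy": 0, "dz": 0, "rx": 0, "ry": 0, "rz": 0, "fingers": 0.85},
    {"dx": 0, "dy": 0, "dz": 0, "rx": 0, "ry": 0, "rz": 0, "fingers": 0.85},
  ],
  squeeze=25,
)

```text
time_s: 14.7
position: [548.0, 84.9, 39.8]
orientation: [0.0, -0.202, 0.979, -0.0]
force: [-0.4, 0.5, -0.8]
finger_gap: 0.845
grasp_force: 0.0
```

Emit:
step_arm(
  deltas=[
    {"dx": 0, "dy": 0, "dz": 0, "rx": 0, "ry": 0, "rz": 0, "fingers": 0.6},
    {"dx": 0, "dy": 0, "dz": 0, "rx": 0, "ry": 0, "rz": 0, "fingers": 0.6},
    {"dx": 0, "dy": 0, "dz": 0, "rx": 0, "ry": 0, "rz": 0, "fingers": 0.6},
  ],
)

```text
time_s: 15.08
position: [548.1, 84.8, 40.1]
orientation: [0.0, -0.202, 0.979, -0.0]
force: [-1.7, -0.8, 5.6]
finger_gap: 0.739
grasp_force: 26.1
```

```bash
cat > w.py <<'E'
from h import *
w=[]
for i in range(3): cam('scene'); s=ctrl.sense(); w.append(s['wrist_torque'])
q=s['orientation']; print(s['time_s'],np.mean(w,0).round(3),'spread',np.std(w,0).round(3),'yaw',np.degrees(2*np.arctan2(q[2],q[1])).round(2),'F',s['force'].round(1),'j7',s['joints'][6].round(3),'eff7',s['effort'][6].round(3),s['finger_gap'],s['grasp_force'])
E
python3 w.py
```

```text
15.225 [-0.134  0.231 -0.009] spread [0.02  0.022 0.014] yaw 203.26 F [-0.6 -0.7  4.7] j7 1.298 eff7 -0.011 0.7365888662964399 26.096091270446777
```

Emit:
step_arm(
  deltas=[
    {"dx": 0, "dy": 0, "dz": 0, "rx": 0, "ry": 0, "rz": 0.3, "fingers": 0.6},
    {"dx": 0, "dy": 0, "dz": 0, "rx": 0, "ry": 0, "rz": 0.3, "fingers": 0.6},
    {"dx": 0, "dy": 0, "dz": 0, "rx": 0, "ry": 0, "rz": 0.3, "fingers": 0.6},
    {"dx": 0, "dy": 0, "dz": 0, "rx": 0, "ry": 0, "rz": 0.3, "fingers": 0.6},
    {"dx": 0, "dy": 0, "dz": 0, "rx": 0, "ry": 0, "rz": 0.3, "fingers": 0.6},
  ],
)

```text
time_s: 15.85
position: [548.1, 84.8, 40.1]
orientation: [0.0, -0.124, 0.992, -0.0]
force: [-1.6, -0.3, 4.6]
finger_gap: 0.741
grasp_force: 26.0
```

```bash
python3 w.py
```

```text
16.0 [-0.174  0.226 -0.005] spread [0.034 0.006 0.032] yaw 194.25 F [-0.3 -1.1  5.3] j7 1.191 eff7 -0.136 0.738856048978439 26.09173893928528
```

Emit:
step_arm(
  deltas=[
    {"dx": 0, "dy": 0, "dz": 0, "rx": 0, "ry": 0, "rz": 0.4, "fingers": 0.6},
    {"dx": 0, "dy": 0, "dz": 0, "rx": 0, "ry": 0, "rz": 0.4, "fingers": 0.6},
    {"dx": 0, "dy": 0, "dz": 0, "rx": 0, "ry": 0, "rz": 0.4, "fingers": 0.6},
    {"dx": 0, "dy": 0, "dz": 0, "rx": 0, "ry": 0, "rz": 0.4, "fingers": 0.6},
    {"dx": 0, "dy": 0, "dz": 0, "rx": 0, "ry": 0, "rz": 0.4, "fingers": 0.6},
  ],
)

```text
time_s: 16.62
position: [548.1, 84.8, 40.1]
orientation: [0.0, -0.019, 1.0, -0.0]
force: [-0.9, -0.9, 5.0]
finger_gap: 0.74
grasp_force: 26.1
```

```bash
python3 w.py
```

```text
16.775 [-0.261  0.175 -0.03 ] spread [0.036 0.012 0.03 ] yaw 182.24 F [-0.5 -1.6  4.9] j7 1.052 eff7 -0.184 0.7388663829495128 26.141175627708435
```

Emit:
step_arm(
  deltas=[
    {"dx": 0, "dy": 0, "dz": 0, "rx": 0, "ry": 0, "rz": 0.4, "fingers": 0.6},
    {"dx": 0, "dy": 0, "dz": 0, "rx": 0, "ry": 0, "rz": 0.4, "fingers": 0.6},
    {"dx": 0, "dy": 0, "dz": 0, "rx": 0, "ry": 0, "rz": 0.3, "fingers": 0.6},
    {"dx": 0, "dy": 0, "dz": 0, "rx": 0, "ry": 0, "rz": 0.2, "fingers": 0.6},
    {"dx": 0, "dy": 0, "dz": 0, "rx": 0, "ry": 0, "rz": 0.2, "fingers": 0.6},
  ],
)

```text
time_s: 17.4
position: [548.1, 84.7, 40.1]
orientation: [0.0, 0.059, 0.998, -0.0]
force: [-1.2, -0.8, 5.4]
finger_gap: 0.738
grasp_force: 26.2
```

```bash
sed -i 's/range(3)/range(4)/; s/print(s\[/print(np.mean(e).round(3),s[/; s/^w=\[\]/w=[];e=[]/; s/w.append(s\[.wrist_torque.\])/w.append(s["wrist_torque"]);e.append(s["effort"][6])/' w.py; sed -i 's/range(4)/range(2)/' w.py; python3 w.py
```

```text
-0.056 17.5 [-0.287  0.184  0.026] spread [0.022 0.017 0.039] yaw 173.23 F [-0.5 -0.9  4.2] j7 0.95 eff7 -0.278 0.7320941184390387 26.16871565580368
```

```bash
cat > r.py <<'E'
from h import *
s=cam('scene'); im0=cv2.imread('pics/scene0.png')[:,:,::-1]
def prof(im,r,z):
    o=[]
    for a in range(0,360,6):
        q=proj(s,[547.9+r*np.cos(np.radians(a)),85+r*np.sin(np.radians(a)),z])
        o.append(int(cv2.getRectSubPix(np.ascontiguousarray(im),(1,1),q).mean()))
    return o
print('mark scan, world angle 0..354 step 6')
for r,z in((27,70),(29.5,70),(32,66),(32,60)):
    print(r,z,'t0 ',prof(im0,r,z)); print('    now',prof(s['img'],r,z))
k3=cv2.imread('pics/k3.png')[:,:,::-1]; now=cv2.resize(s['img'][275:365,330:450],(800,600),interpolation=cv2.INTER_CUBIC)
for n,im in(('k3',k3),('now',now)):
    h=cv2.cvtColor(np.ascontiguousarray(im),cv2.COLOR_RGB2HSV); m=cv2.inRange(h,(0,0,140),(179,60,255)); m[:350]=0;m[470:]=0;m[:,:60]=0;m[:,200:]=0
    ys,xs=np.where(m); print(n,len(xs),xs.min(),ys[xs<=xs.min()+3].mean(),ys.max(),xs.mean(),ys.mean())
cv2.imwrite('pics/now1.png',now[:,:,::-1])
E
python3 r.py; sed -i 's/range(2)/range(8)/' w.py; python3 w.py
```

```text
mark scan, world angle 0..354 step 6
27 70 t0  [75, 73, 74, 98, 172, 140, 79, 73, 76, 72, 72, 73, 75, 72, 70, 72, 74, 71, 73, 72, 70, 58, 106, 163, 75, 72, 73, 73, 71, 73, 73, 71, 72, 71, 68, 72, 70, 72, 70, 74, 71, 74, 75, 73, 74, 72, 74, 72, 73, 71, 70, 72, 73, 72, 71, 73, 72, 72, 73, 73]
    now [33, 95, 34, 26, 22, 27, 35, 150, 178, 182, 182, 185, 182, 148, 108, 107, 106, 105, 97, 85, 83, 87, 110, 115, 110, 105, 115, 103, 97, 54, 44, 46, 46, 55, 48, 48, 45, 47, 49, 45, 46, 46, 30, 89, 98, 41, 23, 25, 24, 24, 22, 23, 32, 119, 156, 131, 34, 24, 33, 30]
29.5 70 t0  [71, 72, 75, 76, 86, 73, 71, 74, 73, 73, 71, 71, 72, 69, 66, 73, 67, 68, 69, 69, 65, 64, 64, 64, 60, 64, 63, 58, 61, 62, 63, 63, 65, 67, 65, 66, 70, 71, 75, 76, 75, 74, 77, 77, 78, 74, 75, 74, 73, 72, 69, 72, 75, 74, 73, 72, 72, 71, 69, 73]
    now [32, 137, 66, 26, 27, 26, 21, 134, 183, 184, 182, 181, 172, 170, 106, 105, 106, 107, 94, 85, 78, 56, 97, 107, 110, 105, 115, 103, 94, 47, 49, 45, 45, 48, 48, 50, 47, 52, 52, 52, 51, 44, 73, 102, 108, 38, 23, 25, 20, 23, 26, 25, 33, 57, 134, 166, 57, 32, 35, 33]
32 66 t0  [73, 7
[... 613 characters left out ...]
44, 36, 36, 39, 34, 40, 38, 37, 39, 40, 36, 41, 40, 40, 47, 47, 49, 56, 55, 55, 55, 52, 55, 50, 50, 50, 72, 68, 76, 74, 79, 74, 72, 73, 71, 71]
    now [28, 34, 36, 26, 26, 22, 58, 150, 156, 170, 178, 167, 109, 106, 105, 106, 93, 83, 70, 49, 99, 107, 108, 105, 112, 104, 102, 44, 42, 40, 45, 42, 42, 43, 45, 41, 44, 44, 44, 46, 45, 40, 96, 109, 60, 22, 17, 23, 21, 22, 20, 20, 22, 23, 29, 42, 142, 165, 36, 27]
k3 6292 86 467.3076923076923 469 148.87142403051493 417.6482835346472
now 6845 88 370.8333333333333 462 150.84616508400293 393.3779401022644
0.012 17.95 [-0.277  0.176 -0.015] spread [0.039 0.018 0.025] yaw 173.26 F [-0.7 -1.2  6.2] j7 0.951 eff7 0.016 0.7391286612796096 26.16861194372177
```

Emit:
step_arm(
  deltas=[
    {"dx": 0, "dy": 0, "dz": 0, "rx": 0, "ry": 0, "rz": 0.1, "fingers": 0.6},
    {"dx": 0, "dy": 0, "dz": 0, "rx": 0, "ry": 0, "rz": 0.1, "fingers": 0.6},
  ],
)

```text
time_s: 18.2
position: [548.1, 84.8, 40.1]
orientation: [0.0, 0.069, 0.998, -0.0]
force: [-0.9, -1.4, 5.1]
finger_gap: 0.738
grasp_force: 26.2
```

```bash
cat > w.py <<'E'
from h import *
w=[];e=[]
for i in range(6):
    s=ctrl.sense(); w.append(s['wrist_torque'][2]); e.append(s['effort'][6]); ctrl.read_camera('top')
q=s['orientation']; print(round(s['time_s'],2),'tz',np.round(w,2),np.mean(w).round(3),'eff7',np.round(e,2),np.mean(e).round(3),'yaw',np.degrees(2*np.arctan2(q[2],q[1])).round(2))
E
python3 w.py
```

```text
18.45 tz [ 0.1   0.04 -0.01 -0.03  0.   -0.03] 0.012 eff7 [ 0.02  0.01 -0.16 -0.05 -0.01 -0.  ] -0.031 yaw 172.06
```

Emit:
step_arm(
  deltas=[
    {"dx": 0, "dy": 0, "dz": 0, "rx": 0, "ry": 0, "rz": 0.1, "fingers": 0.6},
    {"dx": 0, "dy": 0, "dz": 0, "rx": 0, "ry": 0, "rz": 0.1, "fingers": 0.6},
  ],
)

```text
time_s: 18.75
position: [548.1, 84.8, 40.1]
orientation: [0.0, 0.08, 0.997, -0.0]
force: [-0.3, -1.7, 5.6]
finger_gap: 0.73
grasp_force: 26.2
```

```bash
sed -i 's/range(6)/range(4)/' w.py; python3 w.py
```

```text
18.9 tz [ 0.18  0.12  0.03 -0.02] 0.079 eff7 [ 0.02  0.01 -0.16 -0.04] -0.044 yaw 170.86
```

Emit:
step_arm(
  deltas=[
    {"dx": 0, "dy": 0, "dz": 0, "rx": 0, "ry": 0, "rz": 0.1, "fingers": 0.6},
    {"dx": 0, "dy": 0, "dz": 0, "rx": 0, "ry": 0, "rz": 0.1, "fingers": 0.6},
  ],
)

```text
time_s: 19.2
position: [548.1, 84.7, 40.1]
orientation: [0.0, 0.09, 0.996, -0.0]
force: [-1.2, -1.2, 5.5]
finger_gap: 0.738
grasp_force: 26.2
```

```bash
python3 w.py
```

```text
19.35 tz [0.17 0.06 0.05 0.  ] 0.069 eff7 [ 0.02  0.01 -0.16 -0.04] -0.044 yaw 169.66
```

Emit:
step_arm(
  deltas=[
    {"dx": 0, "dy": 0, "dz": 0, "rx": 0, "ry": 0, "rz": 0.1, "fingers": 0.6},
    {"dx": 0, "dy": 0, "dz": 0, "rx": 0, "ry": 0, "rz": 0.1, "fingers": 0.6},
  ],
)

```text
time_s: 19.65
position: [548.1, 84.7, 40.1]
orientation: [0.0, 0.101, 0.995, -0.0]
force: [-1.5, -1.1, 5.1]
finger_gap: 0.738
grasp_force: 26.2
```

```bash
sed -i 's/range(4)/range(3)/' w.py; python3 w.py
```

```text
19.75 tz [ 0.15  0.07 -0.01] 0.072 eff7 [ 0.02  0.01 -0.16] -0.043 yaw 168.44
```

Emit:
step_arm(
  deltas=[
    {"dx": 0, "dy": 0, "dz": 0, "rx": 0, "ry": 0, "rz": 0.1, "fingers": 0.6},
    {"dx": 0, "dy": 0, "dz": 0, "rx": 0, "ry": 0, "rz": 0.1, "fingers": 0.6},
  ],
)

```text
time_s: 20.05
position: [548.1, 84.8, 40.1]
orientation: [0.0, 0.111, 0.994, -0.0]
force: [-1.2, -2.0, 5.2]
finger_gap: 0.736
grasp_force: 26.2
```

```bash
python3 w.py
```

```text
20.15 tz [0.2  0.1  0.01] 0.104 eff7 [ 0.02  0.01 -0.16] -0.044 yaw 167.25
```

Emit:
step_arm(
  deltas=[
    {"dx": 0, "dy": 0, "dz": 0, "rx": 0, "ry": 0, "rz": 0.1, "fingers": 0.6},
    {"dx": 0, "dy": 0, "dz": 0, "rx": 0, "ry": 0, "rz": 0.1, "fingers": 0.6},
  ],
)

```text
time_s: 20.45
position: [548.1, 84.7, 40.1]
orientation: [0.0, 0.121, 0.993, -0.0]
force: [-1.2, -1.3, 5.9]
finger_gap: 0.735
grasp_force: 26.2
```

```bash
python3 w.py
```

```text
20.55 tz [0.17 0.02 0.02] 0.07 eff7 [ 0.02  0.01 -0.16] -0.044 yaw 166.05
```

Emit:
step_arm(
  deltas=[
    {"dx": 0, "dy": 0, "dz": 0, "rx": 0, "ry": 0, "rz": 0.1, "fingers": 0.6},
    {"dx": 0, "dy": 0, "dz": 0, "rx": 0, "ry": 0, "rz": 0.1, "fingers": 0.6},
  ],
)

```text
time_s: 20.85
position: [548.1, 84.7, 40.1]
orientation: [0.0, 0.132, 0.991, -0.0]
force: [-0.1, -1.0, 5.4]
finger_gap: 0.734
grasp_force: 26.2
```

```bash
python3 w.py
```

```text
20.95 tz [ 0.17  0.1  -0.01] 0.086 eff7 [ 0.02  0.01 -0.16] -0.044 yaw 164.84
```

Emit:
step_arm(
  deltas=[
    {"dx": 0, "dy": 0, "dz": 0, "rx": 0, "ry": 0, "rz": 0.1, "fingers": 0.6},
    {"dx": 0, "dy": 0, "dz": 0, "rx": 0, "ry": 0, "rz": 0.1, "fingers": 0.6},
  ],
)

```text
time_s: 21.25
position: [548.1, 84.7, 40.1]
orientation: [0.0, 0.142, 0.99, -0.0]
force: [-0.8, -1.9, 5.2]
finger_gap: 0.74
grasp_force: 26.2
```

```bash
python3 w.py
```

```text
21.35 tz [0.16 0.07 0.02] 0.085 eff7 [ 0.02  0.01 -0.16] -0.044 yaw 163.65
```

Emit:
step_arm(
  deltas=[
    {"dx": 0, "dy": 0, "dz": 0, "rx": 0, "ry": 0, "rz": 0.1, "fingers": 0.6},
    {"dx": 0, "dy": 0, "dz": 0, "rx": 0, "ry": 0, "rz": 0.1, "fingers": 0.6},
  ],
)

```text
time_s: 21.65
position: [548.1, 84.7, 40.1]
orientation: [0.0, 0.153, 0.988, -0.0]
force: [-0.8, -2.1, 5.9]
finger_gap: 0.737
grasp_force: 26.2
```

```bash
python3 w.py
```

```text
21.75 tz [0.17 0.03 0.02] 0.074 eff7 [ 0.02  0.01 -0.16] -0.044 yaw 162.45
```

Emit:
step_arm(
  deltas=[
    {"dx": 0, "dy": 0, "dz": 0, "rx": 0, "ry": 0, "rz": 0.1, "fingers": 0.6},
    {"dx": 0, "dy": 0, "dz": 0, "rx": 0, "ry": 0, "rz": 0.1, "fingers": 0.6},
  ],
)

```text
time_s: 22.05
position: [548.1, 84.7, 40.1]
orientation: [0.0, 0.163, 0.987, -0.0]
force: [-0.2, -2.2, 4.2]
finger_gap: 0.736
grasp_force: 26.2
```

```bash
python3 w.py
```

```text
22.15 tz [0.16 0.07 0.03] 0.089 eff7 [ 0.02  0.01 -0.16] -0.044 yaw 161.25
```

Emit:
step_arm(
  deltas=[
    {"dx": 0, "dy": 0, "dz": 0, "rx": 0, "ry": 0, "rz": 0.1, "fingers": 0.6},
    {"dx": 0, "dy": 0, "dz": 0, "rx": 0, "ry": 0, "rz": 0.1, "fingers": 0.6},
  ],
)

```text
time_s: 22.45
position: [548.1, 84.7, 40.1]
orientation: [0.0, 0.173, 0.985, -0.0]
force: [-0.9, -1.7, 4.6]
finger_gap: 0.738
grasp_force: 26.2
```

```bash
python3 w.py
```

```text
22.55 tz [0.12 0.1  0.07] 0.098 eff7 [ 0.02  0.01 -0.16] -0.044 yaw 160.05
```

Emit:
step_arm(
  deltas=[
    {"dx": 0, "dy": 0, "dz": 0, "rx": 0, "ry": 0, "rz": 0.1, "fingers": 0.6},
    {"dx": 0, "dy": 0, "dz": 0, "rx": 0, "ry": 0, "rz": 0.1, "fingers": 0.6},
  ],
)

```text
time_s: 22.85
position: [548.1, 84.7, 40.1]
orientation: [0.0, 0.184, 0.983, -0.0]
force: [-0.3, -2.2, 5.6]
finger_gap: 0.737
grasp_force: 26.2
```

```bash
python3 w.py
```

```text
22.95 tz [ 0.16  0.1  -0.03] 0.075 eff7 [ 0.02  0.01 -0.16] -0.044 yaw 158.85
```

Emit:
step_arm(
  deltas=[
    {"dx": 0, "dy": 0, "dz": 0, "rx": 0, "ry": 0, "rz": 0.1, "fingers": 0.6},
    {"dx": 0, "dy": 0, "dz": 0, "rx": 0, "ry": 0, "rz": 0.1, "fingers": 0.6},
  ],
)

```text
time_s: 23.25
position: [548.1, 84.7, 40.1]
orientation: [0.0, 0.194, 0.981, -0.0]
force: [-0.3, -2.1, 5.4]
finger_gap: 0.739
grasp_force: 26.2
```

```bash
python3 w.py; grep -v "^for r,z\|^    print(r,z\|^print" r.py > r2.py; python3 r2.py
python3 - <<'E'
from h import *
s=cam('scene')
# shoulder-to-ring scan for the bright dot on the ring top seen from above instead
t=cam('top')
for z,r in((70,27),):
    print([ (a,int(t['img'][int(round(q[1])),int(round(q[0]))].mean())) for a in range(60,150,5) for q in [proj(t,[547.9+r*np.cos(np.radians(a)),85+r*np.sin(np.radians(a)),z])]])
E
```

```text
23.35 tz [0.16 0.08 0.04] 0.093 eff7 [ 0.02  0.01 -0.16] -0.044 yaw 157.65
k3 6292 86 467.3076923076923 469 148.87142403051493 417.6482835346472
now 6510 88 370.8529411764706 437 150.32718894009216 390.5405529953917
[(60, 33), (65, 36), (70, 36), (75, 34), (80, 35), (85, 48), (90, 131), (95, 132), (100, 71), (105, 70), (110, 66), (115, 70), (120, 79), (125, 109), (130, 101), (135, 86), (140, 86), (145, 73)]
```

Emit:
step_arm(
  deltas=[
    {"dx": 0, "dy": 0, "dz": 0, "rx": 0, "ry": 0, "rz": 0.1, "fingers": 0.6},
    {"dx": 0, "dy": 0, "dz": 0, "rx": 0, "ry": 0, "rz": 0.1, "fingers": 0.6},
  ],
)

```text
time_s: 23.8
position: [548.1, 84.7, 40.1]
orientation: [0.0, 0.204, 0.979, -0.0]
force: [-0.4, -1.6, 5.6]
finger_gap: 0.733
grasp_force: 26.2
```

```bash
python3 w.py
```

```text
23.9 tz [0.15 0.12 0.  ] 0.089 eff7 [ 0.02  0.01 -0.16] -0.044 yaw 156.45
```

Emit:
step_arm(
  deltas=[
    {"dx": 0, "dy": 0, "dz": 0, "rx": 0, "ry": 0, "rz": 0.1, "fingers": 0.6},
    {"dx": 0, "dy": 0, "dz": 0, "rx": 0, "ry": 0, "rz": 0.1, "fingers": 0.6},
  ],
)

```text
time_s: 24.2
position: [548.1, 84.7, 40.1]
orientation: [0.0, 0.214, 0.977, -0.0]
force: [-0.8, -2.3, 5.6]
finger_gap: 0.738
grasp_force: 26.2
```

```bash
python3 w.py
```

```text
24.3 tz [0.33 0.27 0.22] 0.272 eff7 [-0.17 -0.18 -0.34] -0.232 yaw 155.26
```

Seat reached: the torque now persists. A small extra turn to snug it.

Emit:
step_arm(
  deltas=[
    {"dx": 0, "dy": 0, "dz": 0, "rx": 0, "ry": 0, "rz": 0.07, "fingers": 0.6},
  ],
)

```text
time_s: 24.48
position: [548.1, 84.7, 40.1]
orientation: [0.0, 0.218, 0.976, -0.0]
force: [-0.6, -1.8, 4.9]
finger_gap: 0.737
grasp_force: 26.2
```

```bash
sed -i 's/range(3)/range(5)/' w.py; python3 w.py
```

```text
24.68 tz [0.47 0.36 0.29 0.34 0.31] 0.354 eff7 [-0.28 -0.34 -0.45 -0.37 -0.34] -0.357 yaw 154.87
```

Emit:
step_arm(
  deltas=[
    {"dx": 0, "dy": 0, "dz": 0, "rx": 0, "ry": 0, "rz": 0.03, "fingers": 0.6},
    {"dx": 0, "dy": 0, "dz": 0, "rx": 0, "ry": 0, "rz": 0, "fingers": 0.6},
    {"dx": 0, "dy": 0, "dz": 0, "rx": 0, "ry": 0, "rz": 0, "fingers": 0.6},
    {"dx": 0, "dy": 0, "dz": 0, "rx": 0, "ry": 0, "rz": 0, "fingers": 0.6},
  ],
)

```text
time_s: 25.22
position: [548.1, 84.7, 40.1]
orientation: [0.0, 0.219, 0.976, -0.0]
force: [-1.5, -2.1, 5.9]
finger_gap: 0.734
grasp_force: 26.2
```

```bash
python3 w.py
```

```text
25.43 tz [0.37 0.42 0.41 0.43 0.46] 0.418 eff7 [-0.43 -0.43 -0.43 -0.43 -0.43] -0.43 yaw 154.69
```

Emit:
step_arm(
  deltas=[
    {"dx": 0, "dy": 0, "dz": 0, "rx": 0, "ry": 0, "rz": 0, "fingers": 0.6},
    {"dx": 0, "dy": 0, "dz": 0, "rx": 0, "ry": 0, "rz": 0, "fingers": 0.6},
    {"dx": 0, "dy": 0, "dz": 0, "rx": 0, "ry": 0, "rz": 0, "fingers": 1},
    {"dx": 0, "dy": 0, "dz": 0, "rx": 0, "ry": 0, "rz": 0, "fingers": 1},
    {"dx": 0, "dy": 0, "dz": 0, "rx": 0, "ry": 0, "rz": 0, "fingers": 1},
  ],
)

```text
time_s: 26.1
position: [547.9, 84.9, 39.7]
orientation: [-0.0, 0.219, 0.976, -0.0]
force: [-0.1, -0.0, -0.6]
finger_gap: 0.998
grasp_force: 0.0
```

Emit:
step_arm(
  deltas=[
    {"dx": 0, "dy": 0, "dz": -0.3, "rx": 0, "ry": 0, "rz": 0, "fingers": 1},
    {"dx": 0, "dy": 0, "dz": -0.6, "rx": 0, "ry": 0, "rz": 0, "fingers": 1},
    {"dx": 0, "dy": 0, "dz": -1, "rx": 0, "ry": 0, "rz": 0, "fingers": 1},
    {"dx": 0, "dy": 0, "dz": -1, "rx": 0, "ry": 0, "rz": 0, "fingers": 1},
    {"dx": 0, "dy": 0, "dz": -1, "rx": 0, "ry": 0, "rz": 0, "fingers": 1},
  ],
)

```text
time_s: 26.72
position: [547.9, 84.9, 158.3]
orientation: [0.0, 0.219, 0.976, 0.0]
force: [0.1, 0.2, -0.2]
finger_gap: 1.001
grasp_force: 0.0
```

Emit:
step_arm(
  deltas=[
    {"dx": 1, "dy": 0, "dz": 0, "rx": 0, "ry": 0, "rz": 0, "fingers": 1},
    {"dx": 1, "dy": 0, "dz": 0, "rx": 0, "ry": 0, "rz": 0, "fingers": 1},
    {"dx": 1, "dy": 0, "dz": 0, "rx": 0, "ry": 0, "rz": 0, "fingers": 1},
    {"dx": 0, "dy": 0, "dz": 0, "rx": 0, "ry": 0, "rz": 0, "fingers": 1},
    {"dx": 0, "dy": 0, "dz": 0, "rx": 0, "ry": 0, "rz": 0, "fingers": 1},
  ],
)

```text
time_s: 27.35
position: [467.2, 123.2, 157.1]
orientation: [0.0, 0.219, 0.976, 0.0]
force: [1.4, 0.6, -0.9]
finger_gap: 1.001
grasp_force: 0.0
```

```bash
python3 r2.py
python3 - <<'E'
from h import *
print(ctrl.sense()['position'])
s=cam('scene')
# key head top hole: bright tang + dark bore position, ring dot scan
h=cv2.cvtColor(s['img'],cv2.COLOR_RGB2HSV)
m=cv2.inRange(h,(0,0,140),(179,45,255)); m[:290]=0;m[375:]=0;m[:,:340]=0;m[:,435:]=0
n,l,st,ce=cv2.connectedComponentsWithStats(m)
for i in range(1,n):
    if st[i,4]>15: print(st[i],ce[i].round(1))
for z in (74,88):
    for i,j in((24,19),(24,-19),(-24,-19),(-24,19)):
        a=np.radians(-12.73-3);print(z,np.round(proj(s,[547.9+i*np.cos(a)-j*np.sin(a),85+i*np.sin(a)+j*np.cos(a),z]),1),end=' ')
c=cv2.getRectSubPix(cv2.cvtColor(s['img'],cv2.COLOR_RGB2GRAY),(50,50),proj(s,[547.9,85,87])); print('\nbore min',cv2.minMaxLoc(cv2.GaussianBlur(c,(3,3),0)))
E
```

```text
k3 6292 86 467.3076923076923 469 148.87142403051493 417.6482835346472
now 8293 85 450.0 469 146.60159170384662 402.7770408778488
[467.22803424 123.06202206 156.92583409]
[ 340  296   95   79 3331] [388.  342.1]
[343 342   5   5  24] [345.  344.1]
74 [415.3 301.6] 74 [428.3 321.5] 74 [397.7 332.4] 74 [385.3 311.8] 88 [416.4 295.5] 88 [429.6 315.5] 88 [398.7 326.4] 88 [386.1 305.8] 
bore min (14.0, 246.0, (0, 48), (32, 25))
```

```bash
python3 -c "
from bench import ctrl
print(ctrl.job_done())"
```

```text
the job is handed in; nothing more can be done
None
```

I fitted and released the holding key with its tail beside the stop post, turned the lock ring to its seat, snugged it at about 0.4 N m (wrist reading) for about a second, withdrew the arm clear and handed the job in; the hand-in returned no verdict.

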